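Raise the bread cabinet's sliding front to its mark

ROBOT

A 6-joint arm with a two-finger parallel gripper is mounted at the origin on the work surface. World frame = base frame: x ahead of the robot, y to its left, z up, the work surface at z = 0. Lengths are in m, angles in degrees, forces in N, time in s.
With the tool pointing down it reaches from about 0.375 to 0.9 m from the base axis. Payload 3.1 kg.
Tool frame: the origin (TCP) lies at the very end of the fingers, on their centre line; the grasp point (between the pads) lies 19 mm behind it; z points along the fingers, y is the direction in which the jaws open and shut (so a half turn about z gives the same grasp; the last joint's range is limited). The gripper opens to 87 mm and grips with 3 to 60 N. Pads are 19 mm wide; open, the fingers measure 117 mm over their backs; the gripper's body (75 mm by 190 mm) begins 51 mm behind the grasp point.
Start: joints at [-77.779, 30.224, 82.088, -0, 67.689, -10.227], TCP at [0.239, -0.578, 0.223] pointing down, gripper open.
Joint ranges: [-176.69, 176.69], [-43.24, 126.21], [12.49, 139.97], [-82, 262], [0, 151.66], [-163.58, 163.58]. Speed limits (degrees/s): [159.86, 159.86, 180, 180, 180, 180].

INTERFACE

Orientations are given as a 3x3 rotation matrix whose columns are the frame's x, y, z axes.
In Python, from rig import readout, capture, camera_model, bot, spot_in, regions_of gives the robot as it stands.
- The arm moves only by the tool send_rows, never from a script. Its argument "moves" is a list that holds one entry, the list of rows, each a list of 7 numbers: the turn, a rotation vector about the tool's x, y, z in degrees, then the shift along the tool's x, y, z in cm, then the opening, from -1 (shut) to 1 (fully open). A call has exactly 5 rows; each row shifts and turns the commanded pose from where the row before left it, along the tool's axes as they then stand; what a row does not reach is not made up. A row lasts 1/10 s, in which the tool goes at most 50 mm and 8.59 degrees, less where a joint would pass 70% of its speed; a pose out of reach is approached as far as the arm can. A call with a gripper value outside its range is refused whole. The fingers move at their own pace and stop on an object; the grip force is fixed at half the most. Time passes only in rows, so rows that do not move let the fingers close, or fill a call up. It gives the time, the measured TCP pose, the force and the opening at its end, in the units of the state.
- readout.read_state(): the state, without advancing time (a new reading comes with each control period).
- capture(name): name is "scene" or "top" or "wrist"; returns the picture (420x560x3 uint8, blue, green, red); there is no depth.
- camera_model(name): a dict with "camera_matrix" (3x3 intrinsics, pixels), "pose" (4x4, takes a point from camera to world coordinates). Camera axes: x right, y up, looking along -z (the intrinsics and any distortion apply to the point x, -y, -z); pixel columns grow to the right and rows downward; lengths in m; the calibration is good to about 2 mm. A picture is of the moment at which its call begins: read the wrist's pose just before it. camera_model takes no time and is no camera call; for the wrist camera it gives the pose at the moment of the call.
- bot.hand_in(): hands the job in, once; it reports no verdict.
Trained networks look in the newest picture that a camera, given by its name, has taken for a name from the list of things; names that differ only in an ending like _2 or _b are one class to them, and where a whole thing is asked for, a point or a joint stands for the part that bears it (a point fixed in the world has none). Each returns a list of dicts, best first, with "p" (0 to 1); they miss things now and then, are a little off and sometimes report something else, mostly with a low value. They report only what shows in the picture. A call takes as long as a camera call.
- spot_in(camera, thing): "location" ([x, y, z] in m, in world coordinates, good to about 4 mm: the middle of the surface that is visible of it).
- regions_of(camera, thing): "mask" (420x560 bool, what is visible of it).
The state is a dict: "time_s": time; "joint_positions": joint angles; "qvel": joint speeds; "tau": joint torques, N m; "position": TCP position; "tcp_rot": TCP orientation; "force": force on the tool from outside, world axes, zero at the start; "moment": the same for the moment, N m; "opening": opening from 0.0 (shut) to 1.0 (fully open).
Only numpy, scipy, OpenCV 4.12 (cv2) and the standard library are available. Lean on these libraries where they do the work, as an engineer would, in place of code of your own. Each camera call takes 0.05 s, during which the arm holds its last target. There are 200 camera calls.

TASK

With the fingertips, push the clear front of the bread cabinet up from beneath its blue lip until the lip is level with the yellow marker clip on the side post, without running past it, then take the hand away and let the front stay there. Only push from underneath: do not pinch the lip or press on its top, do not shift the clip, and leave the jars, mug, coaster, tongs, tin and lazy Susan where they stand.

Things in the scene. Friction and masses are not known exactly. Their poses are not given: they have to be found in the camera images.
- cabinet: Fixed bread cabinet, wood and aluminium with clear sides, 220 deep, 330 wide, 350 high. Origin: mid-width on its underside, 120 behind the front edge of its base; x from front to back, y to the robot's left, z up. Its front leans back 25 deg (top further from the robot). Below the lip is an upright wooden sill, 74 high, outer face at x = -118. Aluminium guide posts, 24 wide, stand at y = +152 and -152.
- sash (a joint): Travel (m) of the clear front along the leaning posts: 0 fully shut, up to 0.155 open. It is counterweighted (the weights run inside the posts): it needs about 2 to 4 N along its travel to move up and stays wherever it is left.
- lip: Lower layer of the blue lip, a ledge 220 wide (y), 10 thick in all, standing out 34 from the foot of the clear front towards the robot, square to the pane; open beneath. Origin: middle of its underside at the root. z: direction of travel (up, leaning back 25 deg); x: square to the pane, into the cabinet (free lower edge at x = -34, z = 0). Shut: origin 115 in front of the cabinet's, 78 above the table.
- lip_top: The upper 4 mm layer of the same blue lip, 28 deep, set back 6 mm from the free edge; same origin and axes as lip. Not to be touched.
- lip_mark (a point): Middle of the lip's free edge, at half its thickness (axes as lip).
- clip_mark (a point): Middle of the free edge of the yellow marker clip, at half its thickness. The clip, 30 wide, 10 thick, standing out 36, is clamped on the right-hand (-y) post beside the lip; axes as lip. The front is at the mark when lip_mark and clip_mark are equal along this z.
- clip (a joint): Height of the marker clip along the post (m), on the same scale as sash: the lip is level with the clip when both values are equal. Stiff (15 N); must stay as found.
- turntable_rim (a point): A point on the upper rim (24 above the table, 120 from the axis) of the orange lazy Susan, 260 across, which stands on the robot's left and turns easily. Leave alone.
- jar_red: Jam jar with red lid, 68 across, 100 high, standing on the lazy Susan. Origin: centre of its underside.
- jar_amber: Amber jam jar with brass lid, 68 across, 100 high, on the robot's right. Origin: centre of its underside.
- mug: White mug, 80 across, 92 high, standing on the coaster. Origin: centre of its underside, handle at its +y.
- coaster: Bamboo coaster, round, 100 across, 8 thick. Origin: centre of its underside.
- tongs: Stainless tongs lying on the table, 240 long along its x, up to 55 wide, 26 high. Origin: on the table, near mid-length.
- tin: Green tea tin, 84 across, 120 high. Origin: centre of its underside.

How it is judged (in metres and radians):
On the way:
1. the fingers push on the lip from beneath while the front is still below the mark (contact force between the fingers and lip above 0.5 N and z of lip_mark in the frame of clip_mark below -0.015 m), for 0.1 s.
At the end, for the whole second after the job is handed in: The lip is level with the clip within 8 mm along the travel, the front is at rest and left alone, and the bystanders are within 20 mm (the lazy Susan's rim within 30 mm) of where they stood (z of lip_mark in the frame of clip_mark between -0.008 and 0.008 m and velocity of joint sash between -0.004 and 0.004 m/s and not (distance of jar_red from where it was at the start of the episode above 0.02 m) and not (distance of jar_amber from where it was at the start of the episode above 0.02 m) and not (distance of mug from where it was at the start of the episode above 0.02 m) and not (distance of coaster from where it was at the start of the episode above 0.02 m) and not (distance of tongs from where it was at the start of the episode above 0.02 m) and not (distance of tin from where it was at the start of the episode above 0.02 m) and not (distance of turntable_rim from where it was at the start of the episode above 0.03 m)); the robot touches nothing.
It fails at once if the front is pushed more than 15 mm past the mark (z of lip_mark in the frame of clip_mark above 0.015 m).
It fails at once if the lip is pinched or pressed on its top (contact force between any of the fingers, the arm and lip_top above 2 N).
It fails at once if the marker clip is shifted (distance of clip_mark from where it was at the start of the episode above 0.005 m).
It fails at once if a bystander is moved, lifted or carried (distance of any of jar_red, jar_amber, mug, coaster, tongs, tin from where it was at the start of the episode above 0.02 m or distance of turntable_rim from where it was at the start of the episode above 0.03 m).
It fails at once if a bystander is tipped (angle between any of jar_red, jar_amber, mug, coaster, tongs, tin's own z axis and vertical above 0.3 rad).
It also fails if it takes over 38 s, if anything falls off the work surface, if the arm or the gripper's body presses on something with over 40 N, if the wrist force passes 120 N, or if a joint passes its speed limit or range.

## Working session

There is one attempt and no reset: what is moved stays moved. The work goes in short steps, Python scripts to look and compute and a tool call to move; the robot and the scene stay as the last step left them, time stands still between calls to the robot, and variables do not carry over. Pictures are saved under pics/ and viewed, about 8 in all and at most 12, crops included, and the job is handed in when it is done.

Besides the shell and the picture viewer there is one more tool, called by a JSON object that holds its "api" and its "payload", one argument or row to a line. send_rows: Moves the arm, as the interface text tells. Its arguments: {"type":"object","properties":{"moves":{"type":"array","items":{"type":"array","items":{"type":"array","items":{"type":"number"}}}}},"required":["moves"]}

```bash
mkdir -p pics; ls; python3 - <<'E'
from rig import *
import cv2,numpy as np
s=readout.read_state();print(s['time_s'],s['position'],s['tcp_rot'],s['opening'])
ims={}
for c in ['scene','top']:
    im=capture(c);cv2.imwrite(f'pics/{c}0.png',im)
    m=camera_model(c);print(c,np.round(m['camera_matrix'],1).tolist(),np.round(m['pose'],4).tolist(),[k for k in m])
    for t in ['cabinet','lip','lip_top','lip_mark','clip','clip_mark','jar_red','jar_amber','mug','tongs','tin','turntable_rim']:
        r=spot_in(c,t);print(t,[(np.round(d['location'],3).tolist(),round(d['p'],2)) for d in r[:2]])
a=cv2.imread('pics/scene0.png');b=cv2.imread('pics/top0.png')
print(readout.read_state()['time_s'])
E
```

```text
pics
0.0 [ 0.2385254  -0.57691617  0.22158213] [[ 9.24224805e-01  3.81848532e-01 -4.56445227e-04]
 [ 3.81848625e-01 -9.24222553e-01  2.07348200e-03]
 [ 3.69899083e-04 -2.09065648e-03 -9.99997746e-01]] 1.0017805033966038
scene [[399.6, 0.0, 273.0], [0.0, 399.6, 212.9], [0.0, 0.0, 1.0]] [[0.9636, -0.1921, 0.1862, 0.7523], [0.2675, 0.6753, -0.6873, -0.7087], [0.0063, 0.7121, 0.7021, 0.8835], [0.0, 0.0, 0.0, 1.0]] ['camera_matrix', 'pose']
cabinet [([0.729, -0.236, 0.215], 0.67)]
lip [([0.572, -0.139, 0.116], 0.65)]
lip_top [([0.574, -0.135, 0.117], 0.41), ([0.653, -0.427, 0.124], 0.22)]
lip_mark [([0.571, -0.134, 0.117], 0.68)]
clip [([0.633, -0.273, 0.204], 0.84), ([0.583, -0.12, 0.111], 0.17)]
clip_mark [([0.63, -0.274, 0.208], 0.91), ([0.724, -0.237, 0.215], 0.35)]
jar_red [([0.593, 0.442, 0.087], 0.69), ([0.612, -0.125, 0.116], 0.23)]
jar_amber [([0.507, -0.438, 0.1], 0.98)]
mug [([0.315, -0.363, 0.063], 0.82)]
tongs [([0.371, 0.281, 0.013], 0.92)]
tin [([0.652, -0.43, 0.121], 0.7)]
turntable_rim [([0.537, 0.443, 0.028], 0.96)]
top [[491.1, 0.0, 270.6], [0.0, 491.1, 214.2], [0.0, 0.0, 1.0]] [[0.0283, 0.9956, -0.0888, 0.3912], [-0.9996, 0.0286, 0.0014, 0.0471], [0.004, 0.0888, 0.996, 1.6752], [0.0, 0.0, 0.0, 1.0]] ['camera_matrix', 'pose']
cabinet [([0.721, -0.128, 0.171], 0.68)]
lip [([0.568, -0.11, 0.111], 0.63)]
lip_top [([0.594, -0.12, 0.106], 0.81), ([0.57, -0.111, 0.111], 0.62)]
lip_mark [([0.568, -0.107, 0.111], 0.53)]
clip [([0.621, -0.268, 0.204], 0.47)]
clip_mark [([0.625, -0.27, 0.208], 0.67)]
jar_red [([0.588, 0.456, 0.127], 0.89)]
jar_amber [([0.491, -0.41, 0.103], 0.91)]
mug [([0.309, -0.37, 0.038], 0.9)]
tongs [([0.354, 0.283, 0.015], 0.52)]
tin [([0.642, -0.406, 0.12], 0.72)]
turntable_rim [([0.538, 0.469, 0.022], 0.68)]
1.3
```

View both.

View pics/scene0.png

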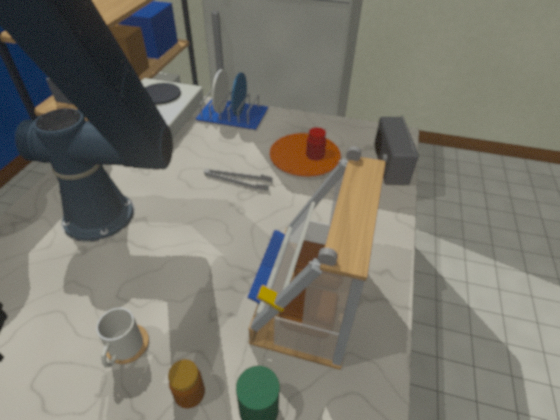

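View pics/top0.png

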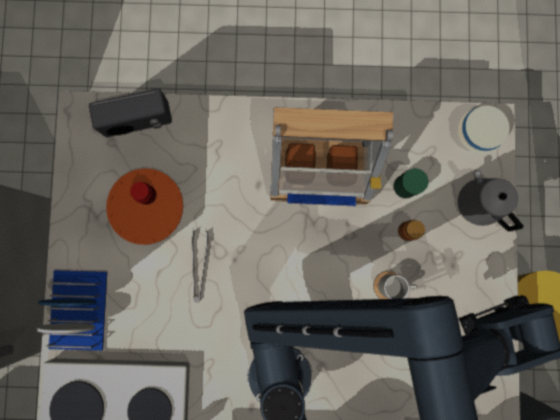

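```bash
cat > h.py <<'E'
import numpy as np,cv2
from scipy.spatial.transform import Rotation as R
from scipy.optimize import minimize
ct,st=np.cos(np.radians(25)),np.sin(np.radians(25))
def lip2world(p,s,cx,cy,yaw):
    p=np.atleast_2d(np.asarray(p,float))
    x=p[:,0]*ct+(p[:,2]+s)*st-.115; z=-p[:,0]*st+(p[:,2]+s)*ct+.078; y=p[:,1]
    c,q=np.cos(yaw),np.sin(yaw)
    return np.c_[cx+c*x-q*y,cy+q*x+c*y,z]
def proj(m,P):
    T=np.linalg.inv(m['pose']);c=P@T[:3,:3].T+T[:3,3]
    u=np.c_[c[:,0],-c[:,1],-c[:,2]]@np.array(m['camera_matrix']).T
    return u[:,:2]/u[:,2:]
def box(x0,x1,y0,y1,z0,z1): return [[x,y,z] for x in(x0,x1) for y in(y0,y1) for z in(z0,z1)]
LIP=box(-.034,0,-.11,.11,0,.006)+box(-.028,0,-.11,.11,.006,.010)
CLIP=box(-.036,0,-.167,-.137,0,.010)
def hull(m,P):
    return cv2.convexHull(proj(m,P).astype(np.float32))[:,0]
def moves(s,pos,Rt,n,op=None):
    """rows for going straight to pos,Rt in n rows from state s"""
    T0=np.array(s['tcp_rot']);p0=np.array(s['position'])
    rv=R.from_matrix(T0.T@Rt).as_rotvec(); d=(np.array(pos)-p0)/n
    print('total deg',np.degrees(np.linalg.norm(rv)).round(1),'per row cm',np.linalg.norm(d*100).round(2))
    for i in range(n):
        Ri=T0@R.from_rotvec(rv*i/n).as_matrix()
        print(np.round(np.r_[np.degrees(rv)/n,Ri.T@d*100],2).tolist())
def tool(az,down,flip=False):
    a,e=np.radians(az),np.radians(down)
    z=np.array([np.cos(a)*np.cos(e),np.sin(a)*np.cos(e),-np.sin(e)])
    y=np.array([np.sin(a),-np.cos(a),0]) # right
    if flip: y=-y
    return np.c_[np.cross(y,z),y,z]
E
cat > fit.py <<'E'
from h import *
from rig import camera_model
ms={c:camera_model(c) for c in('scene','top')};obs={}
for c in ms:
    hsv=cv2.cvtColor(cv2.imread(f'pics/{c}0.png'),cv2.COLOR_BGR2HSV)
    for k,lo,hi,P in(('lip',(105,120,60),(125,255,255),(.57,-.12,.11)),('clip',(20,120,100),(33,255,255),(.625,-.27,.206))):
        m=cv2.inRange(hsv,lo,hi);n,l,stt,ce=cv2.connectedComponentsWithStats(m)
        pp=proj(ms[c],np.array([P]))[0]
        i=1+np.argmin(np.linalg.norm(ce[1:]-pp,axis=1)+1e3*(stt[1:,4]<15)); obs[c,k]=cv2.GaussianBlur((l==i).astype(np.float32),(0,0),.7);print(c,k,stt[i].tolist(),pp.round())
def ren(m,P):
    q=cv2.convexHull((proj(m,P)*16).astype(np.int32))
    M=np.zeros((420*4,560*4),np.uint8)
    cv2.fillConvexPoly(M,np.round((proj_h(m,P)+.5)*4*16-8).astype(np.int32),255,shift=4)
    return cv2.GaussianBlur(cv2.resize(M,(560,420),interpolation=cv2.INTER_AREA)/255.,(0,0),.7)
proj_h=lambda m,P:hull(m,P)
def cost(v,each=False):
    a=[v[0]/100,v[1]/100,v[2]/10];o=[]
    for c in ms:
        for k,B,s in(('lip',LIP,v[3]/100),('clip',CLIP,v[4]/100)):
            r=ren(ms[c],lip2world(B,s,*a));w=obs[c,k]
            o.append(np.abs(r-w).sum()/w.sum())
    return o if each else sum(o)
best=None
for v0 in([71,-12,0,2,12],[70.5,-11.5,.5,3,11],[71,-12,-.5,1,12]):
    r=minimize(cost,v0,method='Nelder-Mead',options=dict(initial_simplex=np.array([v0]+[list(np.array(v0)+np.eye(5)[i]) for i in range(5)]),maxiter=400))
    print(r.x.round(3),round(r.fun,3),np.round(cost(r.x,True),2))
E
python3 fit.py
```

```text
scene lip [249, 231, 35, 71, 691] [264. 261.]
scene clip [258, 286, 26, 26, 294] [268. 294.]
top lip [288, 194, 68, 11, 558] [322. 204.]
top clip [371, 177, 10, 12, 111] [376. 183.]
[ 70.358 -11.979  -0.08    1.676  12.386] 1.497 [0.6  0.33 0.34 0.23]
[ 70.457 -11.988  -0.181   1.568  12.447] 1.503 [0.59 0.34 0.34 0.23]
[ 70.57  -12.034  -0.179   1.155  12.269] 1.481 [0.59 0.34 0.33 0.22]
```

{"api": "send_rows", "payload": {
  "moves": [
    [[0,0,4.5,0.0,-4.5,0,-1],[0,0,4.5,0.0,-4.5,0,-1],[0,0,4.5,0,-4.5,0,-1],[0,0,4.5,0,-4.5,0,-1],[0,0,4.5,0,-4.5,0,-1]]
  ]
}}

```text
time_s: 1.8
position: [0.1861, -0.3585, 0.2226]
tcp_rot: [[1.0, -0.005, 0.0], [-0.005, -1.0, -0.0], [0.0, 0.0, -1.0]]
force: [0.1, -0.0, 1.8]
opening: 0.629
```

```bash
cat >> fit.py <<'E'
a=[r.x[0]/100,r.x[1]/100,r.x[2]/10];out=[]
for c,(x,y) in(('scene',(230,215)),('top',(275,150))):
    im=cv2.imread(f'pics/{c}0.png')[y:y+110,x:x+120];im=cv2.resize(im,None,fx=4 if 1 else 1,fy=4)[:, :400] if 0 else cv2.resize(im,(400,367))
    k=400/120
    for B,s in((LIP,r.x[3]/100),(CLIP,r.x[4]/100)):
        cv2.polylines(im,[((hull(ms[c],lip2world(B,s,*a))-[x,y]+.5)*k).astype(np.int32)],True,(255,0,255),1)
    out.append(im)
cv2.imwrite('pics/ov.png',np.hstack(out))
E
python3 fit.py >/dev/null
```

```text
(no output)
```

View pics/ov.png

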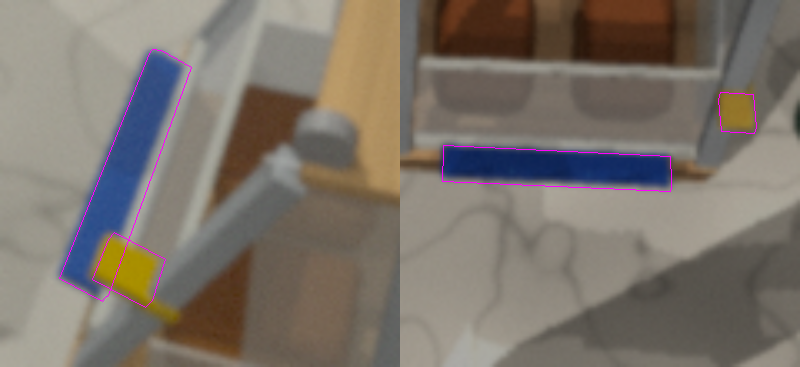

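```bash
python3 - <<'E'
from h import *
from rig import readout
s=readout.read_state();print(s['time_s'],np.round(s['joint_positions'],2),s['position'])
moves(s,[.40,-.2,.26],tool(-22,70),5)
moves(s,[.40,-.2,.26],tool(-22,70,True),5)
E
```

```text
1.8 [-78.51  13.13 112.    -0.    54.84  11.78] [ 0.18611382 -0.35849723  0.22261588]
total deg 29.4 per row cm 5.38
[-0.75, 3.95, 4.3, 4.26, -3.19, -0.75]
[-0.75, 3.95, 4.3, 4.05, -3.5, -0.51]
[-0.75, 3.95, 4.3, 3.81, -3.79, -0.28]
[-0.75, 3.95, 4.3, 3.53, -4.06, -0.08]
[-0.75, 3.95, 4.3, 3.21, -4.31, 0.1]
total deg 158.6 per row cm 5.38
[-5.5, -1.05, -31.22, 4.26, -3.19, -0.75]
[-5.5, -1.05, -31.22, 5.26, -0.44, -1.02]
[-5.5, -1.05, -31.22, 4.68, 2.44, -1.01]
[-5.5, -1.05, -31.22, 2.7, 4.59, -0.74]
[-5.5, -1.05, -31.22, -0.1, 5.37, -0.27]
```

{"api": "send_rows", "payload": {
  "moves": [
    [[-0.75,3.95,4.3,3.9,-2.9,-0.7,-1],[-0.75,3.95,4.3,3.7,-3.2,-0.5,-1],[-0.75,3.95,4.3,3.5,-3.5,-0.3,-1],[-0.75,3.95,4.3,3.2,-3.7,-0.1,-1],[-0.75,3.95,4.3,2.9,-3.9,0.1,-1]]
  ]
}}

```text
time_s: 2.3
position: [0.3824, -0.2138, 0.2588]
tcp_rot: [[0.87, -0.375, 0.321], [-0.352, -0.927, -0.129], [0.346, -0.001, -0.938]]
force: [0.3, -0.3, 0.2]
opening: 0.175
```

```bash
python3 - <<'E'
from h import *
from rig import readout
s=readout.read_state();print(s['time_s'],np.round(s['joint_positions'],2),s['position'],np.array(s['tcp_rot']).round(3).tolist())
moves(s,[.40,-.16,.28],tool(-22,60),5)
E
```

```text
2.3 [-50.98   5.3  118.84  15.52  39.03  50.41] [ 0.3823544  -0.21381991  0.25881719] [[0.87, -0.375, 0.321], [-0.352, -0.927, -0.129], [0.346, -0.001, -0.938]]
total deg 9.8 per row cm 1.21
[-0.01, 1.95, -0.01, 0.07, -1.13, -0.42]
[-0.01, 1.95, -0.01, 0.09, -1.13, -0.42]
[-0.01, 1.95, -0.01, 0.1, -1.13, -0.42]
[-0.01, 1.95, -0.01, 0.12, -1.13, -0.41]
[-0.01, 1.95, -0.01, 0.13, -1.13, -0.41]
```

```bash
cat > kin.py <<'E'
from h import *
from scipy.optimize import least_squares
def fk(q,k):
    h,a1,L1,a3,L2,Lt,d=k
    r=lambda ax,a:R.from_euler(ax,a,degrees=True).as_matrix()
    A=r('z',q[0]);B=A@r('y',q[1]);C=A@r('y',q[1]+q[2]);D=C@r('z',q[3])@r('y',q[4])@r('z',q[5])
    p=A@[a1,d,h]+B@[0,0,L1]+C@[a3,0,L2]+D@[0,0,Lt]
    return p,D
Q=[[-77.779,30.224,82.088,0,67.689,-10.227],[-78.51,13.13,112.,0,54.84,11.78],[-50.98,5.3,118.84,15.52,39.03,50.41]]
P=[[.2385,-.5769,.2216],[.1861,-.3585,.2226],[.38235,-.21382,.25882]]
def fit(Q=Q,P=P):
    return least_squares(lambda k:np.ravel([fk(q,k)[0]-p for q,p in zip(Q,P)]),[.35,0,.4,0,.4,.3,.11])
def ik(p,Rt,k,q0):
    w=np.array([1,1,1,1,1,1])
    f=lambda q:np.r_[(fk(q,k)[0]-p)*100,20*(R.from_matrix(Rt.T@fk(q,k)[1])).as_rotvec()]
    lo=[-176,-43,12.6,-82,0.2,-163];hi=[176,126,139.8,262,151,163]
    s=least_squares(f,np.clip(q0,np.array(lo)+.1,np.array(hi)-.1),bounds=(lo,hi));return s.x,np.linalg.norm(s.fun)
E
python3 - <<'E'
from kin import *
s=fit();print(s.x.round(4),np.abs(s.fun).max())
print(fk(Q[2],s.x)[1].round(3).tolist())
k=s.x
for az in(-25,-10,0):
  for dn in(35,45):
    for fl in (0,1):
      for tp in([.585,-.12,.085],[.62,-.12,.19]):
        b=min((ik(np.array(tp),tool(az,dn,fl),k,q0) for q0 in([-23,20,130,180,30,90],[-23,20,130,180,30,-90],[-23,10,130,180,30,0],[-23,10,130,180,30,150],[-23,20,130,90,40,0],[-23,20,130,30,40,0])),key=lambda t:t[1])
        print(az,dn,fl,tp,b[0].round(1),b[1].round(3))
E
```

```text
[0.2709 0.0037 0.588  0.1133 0.3866 0.3057 0.111 ] 3.8292207496459785e-05
[[0.375, 0.87, 0.321], [0.927, -0.352, -0.129], [0.001, 0.346, -0.938]]
-25 35 0 [0.585, -0.12, 0.085] [-20.3  50.3 130.  184.7  55.3   0. ] 0.0
-25 35 0 [0.62, -0.12, 0.19] [-18.5  32.9 123.  190.4  31.2  -5.2] 0.0
-25 35 1 [0.585, -0.12, 0.085] [-13.7  44.9 123.8 205.6  40.1 163. ] 3.698
-25 35 1 [0.62, -0.12, 0.19] [-15.7  31.9 120.7 203.9  27.2 163. ] 1.386
-25 45 0 [0.585, -0.12, 0.085] [-20.7  42.7 125.  185.6  32.8  -1.7] 0.0
-25 45 0 [0.62, -0.12, 0.19] [-19.   28.3 116.9 203.   10.9 -18.4] 0.0
-25 45 1 [0.585, -0.12, 0.085] [-16.9  40.8 121.5 203.6  25.8 163. ] 2.004
-25 45 1 [0.62, -0.12, 0.19] [-19.   28.3 116.9 203.   10.9 161.6] 0.0
-10 35 0 [0.585, -0.12, 0.085] [-31.4  51.  131.8 159.3  57.6  -1.2] 0.0
-10 35 0 [0.62, -0.12, 0.19] [-28.5  32.7 124.8 152.4  34.2  12.5] 0.0
-10 35 1 [0.585, -0.12, 0.085] [ -34.6   43.9  126.6  142.1   41.1 -163. ] 3.601
-10 35 1 [0.62, -0.12, 0.19] [ -29.4   31.9  124.1  147.6   32.5 -163. ] 0.575
-10 45 0 [0.585, -0.12, 0.085] [-29.4  42.8 126.4 155.8  34.9   6.3] 0.0
-10 45 0 [0.62, -0.12, 0.19] [-26.9  27.9 118.2 129.2  15.4  37.6] 0.0
-10 45 1 [0.585, -0.12, 0.085] [ -31.1   40.8  124.2  144.5   29.7 -163. ] 1.422
-10 45 1 [0.62, -0.12, 0.19] [ -26.9   27.9  118.2  129.2   15.4 -142.4] 0.0
0 35 0 [0.585, -0.12, 0.085] [-37.9  50.5 130.5 142.5  55.7  -0.7] 0.0
0 35 0 [0.62, -0.12, 0.19] [-34.6  32.8 123.7 130.   37.4  21.9] 0.0
0 35 1 [0.585, -0.12, 0.085] [ -39.1   44.7  125.5  127.8   43.5 -163. ] 2.846
0 35 1 [0.62, -0.12, 0.19] [ -34.6   32.8  123.7  130.    37.4 -158.1] 0.0
0 45 0 [0.585, -0.12, 0.085] [-34.6  42.7 125.4 136.5  35.7  11.6] 0.0
0 45 0 [0.62, -0.12, 0.19] [-31.8  28.2 117.4 104.5  22.6  50.7] 0.0
0 45 1 [0.585, -0.12, 0.085] [ -35.    41.8  124.2  131.4   33.5 -163. ] 0.63
0 45 1 [0.62, -0.12, 0.19] [ -31.8   28.2  117.4  104.5   22.6 -129.3] 0.0
```

```bash
cat >> kin.py <<'E'
K=fit().x
RZ=R.from_euler('z',-90,degrees=True).as_matrix()
def tik(p,Rt,q0): return ik(np.array(p),Rt@RZ,K,q0)
def tfk(q):
    p,D=fk(q,K);return p,D@RZ.T
def jrows(q0,q1,n):
    """tool-frame rows along a joint-space line"""
    T=[tfk(q0+(q1-q0)*i/n) for i in range(n+1)]
    for (p,A),(b,B) in zip(T,T[1:]):
        print(np.round(np.r_[R.from_matrix(A.T@B).as_rotvec(degrees=True),A.T@(b-p)*100],2).tolist(),'|',b.round(3).tolist(),'ang',np.degrees(np.linalg.norm(R.from_matrix(A.T@B).as_rotvec())).round(1),'zdir',B[:,2].round(2))
E
python3 - <<'E'
from kin import *
from rig import readout
s=readout.read_state();qc=np.array(s['joint_positions']);print(tfk(qc))
for fl in(0,1):
  q=np.array([-38,30,125,140,50,-90 if not fl else 90])
  for tp in([.46,-.12,.22],[.506,-.12,.121],[.567,-.12,.07],[.619,-.12,.18]):
    x,e=tik(tp,tool(0,40,fl),q);print(fl,tp,x.round(1),e.round(3))
    if tp[0]==.46:qs=x
  jrows(qc,qs,15 if fl else 25)
E
```

```text
(array([ 0.38234205, -0.2138097 ,  0.25875191]), array([[ 0.86959832, -0.37498263,  0.321227  ],
       [-0.35217508, -0.92703114, -0.12878655],
       [ 0.34608016, -0.00113558, -0.93820426]]))
0 [0.46, -0.12, 0.22] [-53.5  20.6 139.8 108.6  40.4 -65.2] 0.209
0 [0.506, -0.12, 0.121] [-45.7  43.4 139.4 135.9  52.  -92.5] 0.0
0 [0.567, -0.12, 0.07] [-38.1  49.5 130.7 142.   50.2 -90.2] 0.0
0 [0.619, -0.12, 0.18] [-33.3  31.5 121.2 123.2  30.2 -60. ] 0.0
[2.42, 0.27, -1.36, -0.26, -1.32, 0.58] | [0.387, -0.201, 0.252] ang 2.8 zdir [ 0.34 -0.09 -0.94]
[2.32, 0.45, -1.31, -0.18, -1.26, 0.56] | [0.392, -0.189, 0.247] ang 2.7 zdir [ 0.36 -0.06 -0.93]
[2.21, 0.61, -1.26, -0.1, -1.2, 0.54] | [0.396, -0.178, 0.242] ang 2.6 zdir [ 0.38 -0.02 -0.92]
[2.08, 0.77, -1.21, -0.03, -1.13, 0.52] | [0.401, -0.167, 0.238] ang 2.5 zdir [ 0.4   0.01 -0.92]
[1.94, 0.91, -1.16, 0.04, -1.05, 0.5] | [0.406, -0.157, 0.235] ang 2.4 zdir [ 0.42  0.04 -0.9 ]
[1.79, 1.04, -1.11, 0.09, -0.98, 0.48] | [0.411, -0.148, 0.233] ang 2.3 zdir [ 0.45  0.06 -0.89]
[1.63, 1.15, -1.07, 0.14, -0.9, 0.45] | [0.416, -0.139, 0.23
[... 2812 characters left out ...]
0.16 -0.78]
[2.35, -0.77, 10.63, -0.42, -0.42, 0.42] | [0.451, -0.1, 0.227] ang 10.9 zdir [ 0.64  0.16 -0.75]
[2.25, -0.7, 10.67, -0.25, -0.34, 0.34] | [0.456, -0.098, 0.227] ang 10.9 zdir [ 0.67  0.15 -0.73]
[2.19, -0.61, 10.7, -0.07, -0.31, 0.27] | [0.46, -0.099, 0.227] ang 10.9 zdir [ 0.7   0.14 -0.7 ]
[2.18, -0.52, 10.71, 0.1, -0.34, 0.19] | [0.463, -0.102, 0.227] ang 10.9 zdir [ 0.72  0.11 -0.68]
[2.21, -0.44, 10.71, 0.26, -0.41, 0.12] | [0.464, -0.107, 0.225] ang 10.9 zdir [ 0.74  0.08 -0.67]
[2.29, -0.37, 10.68, 0.4, -0.52, 0.04] | [0.463, -0.113, 0.223] ang 10.9 zdir [ 0.75  0.04 -0.66]
[2.41, -0.34, 10.64, 0.51, -0.67, -0.03] | [0.461, -0.12, 0.221] ang 10.9 zdir [ 0.76  0.   -0.65]
```

```bash
python3 - <<'E'
from kin import *
from rig import readout
s=readout.read_state();qc=np.array(s['joint_positions'])
q=np.array([-45,30,130,130,50,-80])
x,e=tik([.50,-.12,.2],tool(0,40),q);print(x.round(1),e)
for tp in([.525,-.12,.105],):print(tik(tp,tool(0,40),q)[0].round(1))
jrows(qc,x,15)
E
```

```text
[-46.7  26.  136.5 119.   39.5 -69.9] 7.457085419541038e-14
[-43.1  45.5 136.8 138.2  51.7 -92. ]
[4.47, 0.76, -2.41, -0.06, -2.56, 1.1] | [0.395, -0.191, 0.248] ang 5.1 zdir [ 0.36 -0.06 -0.93]
[4.1, 1.25, -2.23, 0.17, -2.32, 1.07] | [0.408, -0.171, 0.24] ang 4.8 zdir [ 0.4   0.   -0.92]
[3.66, 1.68, -2.06, 0.36, -2.05, 1.03] | [0.42, -0.152, 0.235] ang 4.5 zdir [ 0.44  0.06 -0.9 ]
[3.15, 2.04, -1.9, 0.5, -1.77, 0.99] | [0.432, -0.135, 0.231] ang 4.2 zdir [ 0.48  0.1  -0.87]
[2.59, 2.32, -1.75, 0.61, -1.47, 0.93] | [0.444, -0.121, 0.228] ang 3.9 zdir [ 0.52  0.14 -0.84]
[2.0, 2.51, -1.62, 0.66, -1.16, 0.88] | [0.455, -0.11, 0.226] ang 3.6 zdir [ 0.56  0.16 -0.81]
[1.38, 2.61, -1.5, 0.67, -0.86, 0.81] | [0.466, -0.101, 0.225] ang 3.3 zdir [ 0.6   0.18 -0.78]
[0.75, 2.61, -1.41, 0.64, -0.56, 0.74] | [0.475, -0.096, 0.224] ang 3.1 zdir [ 0.63  0.19 -0.75]
[0.13, 2.51, -1.34, 0.56, -0.27, 0.67] | [0.484, -0.092, 0.223] ang 2.8 zdir [ 0.67  0.18 -0.72]
[-0.47, 2.31, -1.29, 0.44, 0.0, 0.59] | [0.491, -0.092, 0.222] ang 2.7 zdir [ 0.7   0.17 -0.7 ]
[-1.03, 2.01, -1.27, 0.28, 0.25, 0.52] | [0.497, -0.094, 0.22] ang 2.6 zdir [ 0.72  0.15 -0.68]
[-1.53, 1.63, -1.27, 0.08, 0.47, 0.44] | [0.501, -0.098, 0.217] ang 2.6 zdir [ 0.74  0.12 -0.66]
[-1.97, 1.17, -1.29, -0.14, 0.65, 0.36] | [0.503, -0.104, 0.212] ang 2.6 zdir [ 0.76  0.09 -0.65]
[-2.32, 0.65, -1.34, -0.39, 0.8, 0.28] | [0.503, -0.111, 0.207] ang 2.8 zdir [ 0.76  0.05 -0.64]
[-2.59, 0.08, -1.42, -0.66, 0.9, 0.21] | [0.5, -0.12, 0.2] ang 3.0 zdir [ 0.77  0.   -0.64]
```

{"api": "send_rows", "payload": {
  "moves": [
    [[4.5,0.8,-2.4,-0.1,-2.6,1.1,-1],[4.1,1.2,-2.2,0.2,-2.3,1.1,-1],[3.7,1.7,-2.1,0.4,-2.0,1.0,-1],[3.1,2.0,-1.9,0.5,-1.8,1.0,-1],[2.6,2.3,-1.7,0.6,-1.5,0.9,-1]]
  ]
}}

```text
time_s: 2.8
position: [0.4428, -0.1209, 0.2272]
tcp_rot: [[0.853, -0.083, 0.516], [-0.181, -0.973, 0.143], [0.49, -0.215, -0.845]]
force: [-0.6, -0.2, -0.2]
opening: 0.004
```

{"api": "send_rows", "payload": {
  "moves": [
    [[2.0,2.5,-1.6,0.7,-1.2,0.9,-1],[1.4,2.6,-1.5,0.7,-0.9,0.8,-1],[0.7,2.6,-1.4,0.6,-0.6,0.7,-1],[0.1,2.5,-1.3,0.6,-0.3,0.7,-1],[-0.5,2.3,-1.3,0.4,0,0.6,-1]]
  ]
}}

```text
time_s: 3.3
position: [0.49, -0.0908, 0.2216]
tcp_rot: [[0.721, 0.048, 0.692], [-0.1, -0.98, 0.172], [0.686, -0.193, -0.701]]
force: [-0.0, 0.7, 0.3]
opening: 0.006
```

{"api": "send_rows", "payload": {
  "moves": [
    [[-1.0,2.0,-1.3,0.3,0.3,0.5,-1],[-1.5,1.6,-1.3,0.1,0.5,0.4,-1],[-2.0,1.2,-1.3,-0.1,0.6,0.4,-1],[-2.3,0.6,-1.3,-0.4,0.8,0.3,-1],[-2.6,0.1,-1.4,-0.7,0.9,0.2,-1]]
  ]
}}

```text
time_s: 3.8
position: [0.499, -0.1197, 0.1995]
tcp_rot: [[0.648, 0.003, 0.762], [0.003, -1.0, 0.001], [0.762, 0.001, -0.648]]
force: [0.2, 1.1, 0.6]
opening: 0.006
```

```bash
python3 - <<'E'
from kin import *
from rig import *
s=readout.read_state();qc=np.array(s['joint_positions']);print(s['time_s'],qc.round(1),s['position'],np.array(s['tcp_rot']).round(3).tolist())
cv2.imwrite('pics/w1.png',capture('wrist'))
x,e=tik([.525,-.12,.105],tool(0,40),qc);print(x.round(1),e)
jrows(qc,x,5)
E
```

```text
3.8 [-46.6  25.5 135.9 117.5  38.7 -68.2] [ 0.49895399 -0.11968482  0.19948712] [[0.648, 0.003, 0.762], [0.003, -1.0, 0.001], [0.762, 0.001, -0.648]]
[-43.1  45.5 136.8 138.2  51.7 -92. ] 2.9287670602666006e-14
[0.84, 0.46, 0.31, -0.79, -0.28, 1.71] | [0.509, -0.119, 0.184] ang 1.0 zdir [ 0.77  0.02 -0.64]
[0.38, 0.32, 0.2, -0.96, -0.11, 1.66] | [0.515, -0.118, 0.166] ang 0.5 zdir [ 0.77  0.02 -0.64]
[-0.05, 0.13, 0.06, -1.15, 0.02, 1.6] | [0.52, -0.117, 0.147] ang 0.1 zdir [ 0.77  0.02 -0.64]
[-0.44, -0.12, -0.11, -1.36, 0.13, 1.54] | [0.524, -0.118, 0.127] ang 0.5 zdir [ 0.77  0.01 -0.64]
[-0.8, -0.41, -0.33, -1.58, 0.21, 1.47] | [0.525, -0.12, 0.105] ang 1.0 zdir [ 0.77  0.   -0.64]
```

View pics/w1.png

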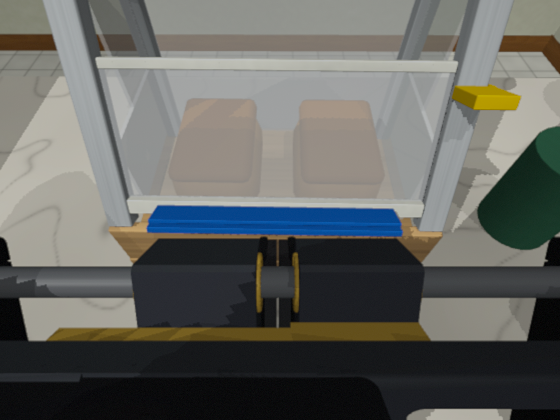

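```bash
cat > fit2.py <<'E'
from h import *
BL=((105,120,60),(125,255,255));YE=((22,150,100),(33,255,255))
def ren(m,P):
    M=np.zeros((420*4,560*4),np.uint8)
    cv2.fillConvexPoly(M,np.round((hull(m,P)+.5)*64-8).astype(np.int32),255,shift=4)
    return cv2.GaussianBlur(cv2.resize(M,(560,420),interpolation=cv2.INTER_AREA)/255.,(0,0),.7)
def mask(im,k,pp):
    m=cv2.inRange(cv2.cvtColor(im,cv2.COLOR_BGR2HSV),*(BL if k=='lip' else YE));n,l,st_,ce=cv2.connectedComponentsWithStats(m)
    i=1+np.argmin(np.linalg.norm(ce[1:]-pp,axis=1)+1e3*(st_[1:,4]<30));print(k,st_[i].tolist(),np.round(pp))
    return cv2.GaussianBlur((l==i).astype(np.float32),(0,0),.7)
def run(views,v0):
    """views: (model, image, kinds)"""
    ob=[]
    for m,im,ks in views:
        for k in ks:
            P=lip2world(LIP if k=='lip' else CLIP,v0[3 if k=='lip' else 4]/100,v0[0]/100,v0[1]/100,v0[2]/10)
            ob.append((m,k,mask(im,k,proj(m,P).mean(0))))
    def cost(v,each=False):
        o=[np.abs(ren(m,lip2world(LIP if k=='lip' else CLIP,v[3 if k=='lip' else 4]/100,v[0]/100,v[1]/100,v[2]/10))-w).sum()/w.sum() for m,k,w in ob]
        return np.round(o,2) if each else sum(o)
    for _ in range(2):
        r=minimize(cost,v0,method='Nelder-Mead',options=dict(initial_simplex=np.array([v0]+[list(np.array(v0)+.5*np.eye(5)[i]) for i in range(5)]),maxiter=300));v0=r.x
    print(r.x.round(2),cost(r.x,True),'diff mm',((r.x[4]-r.x[3])*10).round(1));return r.x
E
python3 - <<'E'
from fit2 import *
from rig import camera_model
m=camera_model('wrist');w=cv2.imread('pics/w1.png')
print(np.array(m['pose']).round(3).tolist(),m['camera_matrix'][0][0])
v=[70.5,-12,-.1,1.5,12.3]
x=run([(m,w,['lip','clip'])],v)
sc=(camera_model('scene'),cv2.imread('pics/scene0.png'),['clip']);tp=(camera_model('top'),cv2.imread('pics/top0.png'),['lip','clip'])
x=run([(m,w,['lip','clip']),sc,tp],v)
E
```

```text
[[0.002, 0.824, -0.567, 0.421], [-1.0, 0.001, -0.001, -0.121], [-0.0, 0.567, 0.824, 0.357], [0.0, 0.0, 0.0, 1.0]] 334.69069098239186
lip [147, 206, 256, 30, 6747] [275. 217.]
clip [452, 84, 69, 26, 1319] [484.  96.]
[ 7.175e+01 -1.270e+01 -2.500e-01  1.000e-02  1.157e+01] [0.11 0.05] diff mm 115.6
lip [147, 206, 256, 30, 6747] [275. 217.]
clip [452, 84, 69, 26, 1319] [484.  96.]
clip [258, 286, 25, 26, 265] [269. 296.]
lip [288, 194, 68, 11, 558] [322. 199.]
clip [371, 178, 10, 10, 44] [376. 183.]
[ 70.43 -11.89  -0.12   1.44  12.29] [0.12 0.12 0.37 0.34 1.94] diff mm 108.5
```

{"api": "send_rows", "payload": {
  "moves": [
    [[0.8,0.4,0.3,-0.8,-0.3,1.7,-1],[0.4,0.3,0.2,-1.0,-0.1,1.7,-1],[0,0.1,0,-1.1,0,1.6,-1],[-0.4,-0.1,-0.1,-1.4,0.2,1.5,-1],[-0.8,-0.4,-0.3,-1.6,0.2,1.5,-1]]
  ]
}}

```text
time_s: 4.35
position: [0.5232, -0.1178, 0.1024]
tcp_rot: [[0.643, 0.002, 0.766], [-0.001, -1.0, 0.003], [0.766, -0.003, -0.643]]
force: [-0.7, 0.6, -0.2]
opening: 0.002
```

{"api": "send_rows", "payload": {
  "moves": [
    [[0,0,0,0,0.0,1.1,-1],[0,0,0,0,0.1,1.1,-1],[0,0,0,0,0,1.1,-1],[0,0,0,0,0.1,1.1,-1],[0,0,0,0,0,1.1,-1]]
  ]
}}

```text
time_s: 4.85
position: [0.5655, -0.1191, 0.0678]
tcp_rot: [[0.643, 0.002, 0.766], [-0.0, -1.0, 0.003], [0.766, -0.002, -0.643]]
force: [1.1, -0.4, -0.6]
opening: 0.003
```

```bash
python3 - <<'E'
from fit2 import *
from rig import *
s=readout.read_state();print(s['position'],np.round(s['joint_positions'],1),s['force'])
m=camera_model('wrist');w=capture('wrist');cv2.imwrite('pics/w2.png',w)
sc=capture('scene');cv2.imwrite('pics/sc2.png',sc)
cv2.imwrite('pics/v2.png',np.hstack([cv2.resize(w,(400,300)),cv2.resize(sc[190:340,200:400],(400,300))]))
# travel dir in tool frame
print(np.array(s['tcp_rot']).T@[st,0,ct])
E
```

```text
[ 0.56553478 -0.11906106  0.06777276] [-38.3  49.5 130.3 141.3  49.8 -89.6] [ 1.12513918 -0.35533154 -0.63562412]
[ 0.96587721 -0.00127384 -0.25899728]
```

View pics/v2.png

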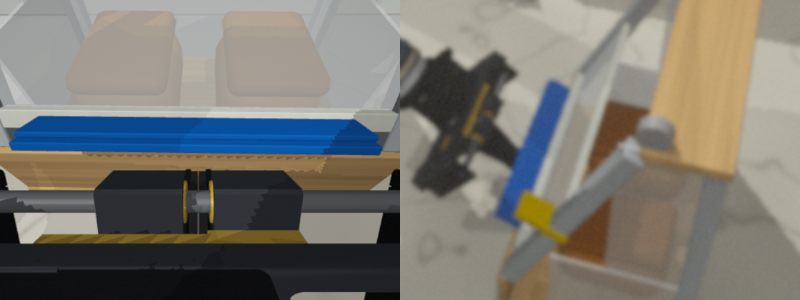

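```bash
python3 - <<'E'
from fit2 import *
from rig import *
m=camera_model('wrist');s=readout.read_state();p=np.array(s['position']);T=np.array(s['tcp_rot'])
tips=[p+T@[a,b,c] for a,b,c in((.0095,.015,0),(.0095,-.015,0),(-.0095,0,0),(.0095,0,-.02),(.0,.0,-.019),(0,.0,-.07))]
print('tips',proj(m,np.array(tips)).round().tolist())
v=[70.43,-11.89,-.12,1.44,12.29]
print('lip edge',proj(m,lip2world([[-.034,-.11,0],[-.034,0,0],[-.034,.11,0],[0,0,.01]],.0144,.7043,-.1189,-.012)).round().tolist())
w=cv2.imread('pics/w2.png')
x=run([(m,w,['lip'])],v)
print(np.array(m['pose']).round(3).tolist())
E
```

```text
tips [[303.0, 240.0], [245.0, 240.0], [274.0, 274.0], [274.0, 256.0], [274.0, 274.0], [272.0, 346.0]]
lip edge [[530.0, 222.0], [269.0, 220.0], [13.0, 217.0], [271.0, 166.0]]
lip [12, 163, 524, 54, 23959] [272. 190.]
[ 70.88 -12.04  -0.15   1.31  12.61] [0.08] diff mm 113.1
[[0.003, 0.818, -0.575, 0.487], [-1.0, 0.001, -0.005, -0.121], [-0.003, 0.575, 0.818, 0.225], [0.0, 0.0, 0.0, 1.0]]
```

{"api": "send_rows", "payload": {
  "moves": [
    [[0,0,0,0.58,0,-0.15,-1],[0,0,0,0.58,0,-0.15,-1],[0,0,0,0.58,0,-0.15,-1],[0,0,0,0.58,0,-0.15,-1],[0,0,0,0.58,0,-0.16,-1]]
  ]
}}

```text
time_s: 5.45
position: [0.5767, -0.1189, 0.0946]
tcp_rot: [[0.646, 0.002, 0.764], [-0.002, -1.0, 0.004], [0.764, -0.004, -0.646]]
force: [-0.7, -0.7, -2.2]
opening: 0.007
```

{"api": "send_rows", "payload": {
  "moves": [
    [[0,0,0,0.58,0,-0.15,-1],[0,0,0,0.58,0,-0.15,-1],[0,0,0,0.58,0,-0.15,-1],[0,0,0,0.58,0,-0.15,-1],[0,0,0,0.58,0,-0.16,-1]]
  ]
}}

```text
time_s: 5.95
position: [0.5898, -0.1189, 0.1218]
tcp_rot: [[0.645, 0.002, 0.764], [-0.002, -1.0, 0.004], [0.764, -0.004, -0.645]]
force: [-3.9, -1.1, -2.4]
opening: 0.002
```

```bash
python3 - <<'E'
from fit2 import *
from rig import *
s=readout.read_state();print(s['time_s'],s['position'],np.round(s['joint_positions'],1),s['force'])
m=camera_model('wrist');w=capture('wrist');cv2.imwrite('pics/w3.png',w)
x=run([(m,w,['lip'])],[70.7,-12,-.12,5,12.3])
sc=capture('scene');cv2.imwrite('pics/v3.png',np.hstack([cv2.resize(w,(400,300)),cv2.resize(sc[190:340,200:400],(400,300))]))
E
```

```text
5.95 [ 0.58979076 -0.11885085  0.12175829] [-35.8  39.7 126.4 134.6  39.2 -76.8] [-3.8536526  -1.08657973 -2.37342593]
lip [32, 198, 487, 57, 20945] [275. 226.]
[ 70.87 -12.    -0.16   5.16  12.53] [0.19] diff mm 73.8
```

View pics/v3.png

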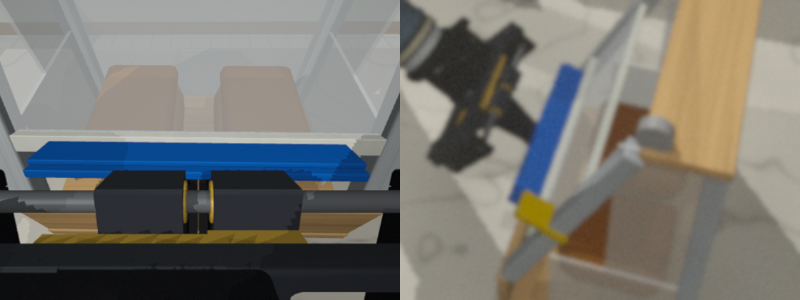

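{"api": "send_rows", "payload": {
  "moves": [
    [[0,0,0,0.48,0,-0.13,-1],[0,0,0,0.48,0,-0.13,-1],[0,0,0,0.48,0,-0.13,-1],[0,0,0,0.48,0,-0.13,-1],[0,0,0,0.48,0,-0.13,-1]]
  ]
}}

```text
time_s: 6.55
position: [0.6008, -0.119, 0.1444]
tcp_rot: [[0.644, 0.002, 0.765], [-0.001, -1.0, 0.004], [0.765, -0.003, -0.644]]
force: [-0.3, -0.0, -2.2]
opening: 0.004
```

{"api": "send_rows", "payload": {
  "moves": [
    [[0,0,0,0.48,0,-0.13,-1],[0,0,0,0.48,0,-0.13,-1],[0,0,0,0.48,0,-0.13,-1],[0,0,0,0.38,0,-0.1,-1],[0,0,0,0.28,0,-0.08,-1]]
  ]
}}

```text
time_s: 7.05
position: [0.6099, -0.1191, 0.1642]
tcp_rot: [[0.644, 0.002, 0.765], [-0.001, -1.0, 0.004], [0.765, -0.003, -0.644]]
force: [-0.3, -0.1, -2.0]
opening: 0.008
```

```bash
python3 - <<'E'
from fit2 import *
from rig import *
s=readout.read_state();print(s['time_s'],s['position'],np.round(s['joint_positions'],1),s['force'])
ms={};I={}
for c in('wrist','scene','top'): ms[c]=camera_model(c);I[c]=capture(c);cv2.imwrite(f'pics/{c}4.png',I[c])
v=[70.6,-12,-.12,9.9,12.3]
for vs in (('wrist',),('scene','top'),('wrist','scene','top')):
    print(vs);x=run([(ms[c],I[c],['lip','clip']) for c in vs],v)
cv2.imwrite('pics/v4.png',np.hstack([cv2.resize(I['wrist'],(400,300)),cv2.resize(I['scene'][190:340,200:400],(400,300))]))
E
```

```text
7.05 [ 0.6099407  -0.11906261  0.16424643] [-34.   33.4 122.6 126.1  32.3 -64.3] [-0.29861645 -0.09557517 -1.97841751]
('wrist',)
lip [32, 198, 487, 57, 21020] [275. 225.]
clip [240, 323, 183, 17, 2053] [610. 188.]
[ 70.97 -11.96  -0.15   9.75  16.11] [0.19 1.  ] diff mm 63.7
('scene', 'top')
lip [264, 213, 35, 73, 908] [284. 250.]
clip [259, 286, 24, 26, 271] [269. 296.]
lip [289, 179, 71, 12, 644] [325. 185.]
clip [536, 271, 24, 47, 892] [376. 183.]
[ 70.45 -11.7   -0.08   9.99  11.71] [0.34 0.3  0.26 1.14] diff mm 17.1
('wrist', 'scene', 'top')
lip [32, 198, 487, 57, 21020] [275. 225.]
clip [240, 323, 183, 17, 2053] [610. 188.]
lip [264, 213, 35, 73, 908] [284. 250.]
clip [259, 286, 24, 26, 271] [269. 296.]
lip [289, 179, 71, 12, 644] [325. 185.]
clip [536, 271, 24, 47, 892] [376. 183.]
[ 70.36 -12.3   -0.21  10.29  12.67] [0.24 1.02 0.36 0.33 0.29 1.15] diff mm 23.8
```

View pics/v4.png

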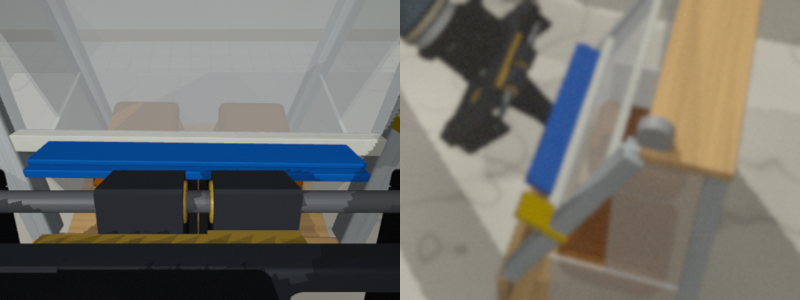

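{"api": "send_rows", "payload": {
  "moves": [
    [[0,0,0,0.27,0,-0.07,-1],[0,0,0,0.27,0,-0.07,-1],[0,0,0,0.27,0,-0.07,-1],[0,0,0,0.27,0,-0.07,-1],[0,0,0,0.2,0,-0.06,-1]]
  ]
}}

```text
time_s: 7.7
position: [0.6153, -0.119, 0.1759]
tcp_rot: [[0.644, 0.002, 0.765], [-0.001, -1.0, 0.004], [0.765, -0.003, -0.644]]
force: [-1.1, -1.0, -1.7]
opening: 0.004
```

{"api": "send_rows", "payload": {
  "moves": [
    [[0,0,0,-0.4,0,0.1,-1],[0,0,0,-0.7,0,0.2,-1],[0,0,0,-0.5,0,-0.5,-1],[0,0,0,0,0,-2,-1],[0,0,0,0,0,-2,-1]]
  ]
}}

```text
time_s: 8.2
position: [0.5723, -0.1189, 0.1906]
tcp_rot: [[0.644, 0.003, 0.765], [-0.002, -1.0, 0.005], [0.765, -0.005, -0.644]]
force: [-0.1, -1.0, -0.4]
opening: 0.007
```

{"api": "send_rows", "payload": {
  "moves": [
    [[0,0,0,0,0,-2,-1],[0,0,0,0,0,-2,-1],[0,0,0,0,0,-2,-1],[0,0,0,0,0,-1,-1],[0,0,0,0,0,0,-1]]
  ]
}}

```text
time_s: 8.7
position: [0.5186, -0.1194, 0.2368]
tcp_rot: [[0.643, 0.002, 0.766], [-0.001, -1.0, 0.003], [0.766, -0.003, -0.643]]
force: [0.4, -0.7, -0.4]
opening: 0.005
```

```bash
sed -i 's/YE=((22,150,100)/YE=((20,120,90)/' fit2.py; sed -i 's/1e3\*(st_\[1:,4\]<30)/1e3*(st_[1:,4]<60)/' fit2.py; python3 - <<'E'
from fit2 import *
from rig import *
s=readout.read_state();print(s['time_s'],s['position'],np.round(s['joint_positions'],1),s['force'])
ms={};I={}
for c in('wrist','scene','top'): ms[c]=camera_model(c);I[c]=capture(c);cv2.imwrite(f'pics/{c}5.png',I[c])
v=[70.6,-12,-.12,11.3,12.3]
for vs in (('wrist',),('scene','top'),('wrist','scene','top')):
    print(vs);x=run([(ms[c],I[c],['lip','clip']) for c in vs],v)
im=I['wrist'].copy()
for B,q in((LIP,x[3]),(CLIP,x[4])): cv2.polylines(im,[hull(ms['wrist'],lip2world(B,q/100,x[0]/100,x[1]/100,x[2]/10)).astype(np.int32)],True,(255,0,255),1)
cv2.imwrite('pics/v5.png',im)
E
```

```text
8.7 [ 0.51862889 -0.11936222  0.23678349] [-43.9  19.1 131.1 106.4  33.8 -51.2] [ 0.36444782 -0.69017082 -0.35315722]
('wrist',)
lip [133, 149, 286, 28, 7066] [276. 162.]
clip [441, 137, 61, 31, 1322] [468. 154.]
[ 71.47 -12.56  -0.17  10.76  11.74] [0.1  0.04] diff mm 9.8
('scene', 'top')
lip [266, 210, 35, 74, 896] [286. 247.]
clip [258, 286, 26, 26, 320] [269. 296.]
lip [289, 177, 72, 12, 637] [325. 182.]
clip [370, 177, 11, 12, 112] [376. 183.]
[ 70.44 -11.97  -0.11  11.31  12.31] [0.36 0.29 0.3  0.22] diff mm 10.0
('wrist', 'scene', 'top')
lip [133, 149, 286, 28, 7066] [276. 162.]
clip [441, 137, 61, 31, 1322] [468. 154.]
lip [266, 210, 35, 74, 896] [286. 247.]
clip [258, 286, 26, 26, 320] [269. 296.]
lip [289, 177, 72, 12, 637] [325. 182.]
clip [370, 177, 11, 12, 112] [376. 183.]
[ 70.47 -11.99  -0.13  11.55  12.44] [0.11 0.11 0.38 0.32 0.31 0.21] diff mm 9.0
```

View pics/v5.png

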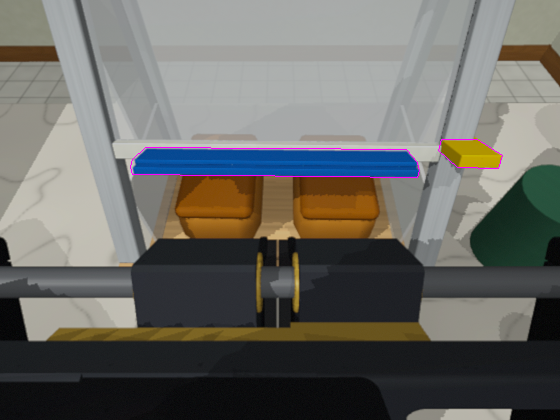

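{"api": "send_rows", "payload": {
  "moves": [
    [[0,0,0,0,0,1.5,-1],[0,0,0,0,0,2,-1],[0,0,0,0,0,2,-1],[0,0,0,0,0,2,-1],[0,0,0,0,0,1.5,-1]]
  ]
}}

```text
time_s: 9.35
position: [0.5894, -0.1189, 0.1761]
tcp_rot: [[0.645, 0.003, 0.764], [-0.002, -1.0, 0.005], [0.764, -0.004, -0.645]]
force: [-0.5, 0.4, -0.0]
opening: 0.006
```

{"api": "send_rows", "payload": {
  "moves": [
    [[0,0,0,0,0,1.2,-1],[0,0,0,0,0,1,-1],[0,0,0,0,0,0.5,-1],[0,0,0,0,0,0,-1],[0,0,0,0,0,0,-1]]
  ]
}}

```text
time_s: 9.85
position: [0.6086, -0.1189, 0.1604]
tcp_rot: [[0.644, 0.002, 0.765], [-0.001, -1.0, 0.004], [0.765, -0.004, -0.644]]
force: [0.4, 0.9, -0.2]
opening: 0.008
```

{"api": "send_rows", "payload": {
  "moves": [
    [[0,0,0,0.4,0,-0.1,-1],[0,0,0,0.4,0,-0.1,-1],[0,0,0,0.4,0,-0.1,-1],[0,0,0,0.3,0,-0.1,-1],[0,0,0,0.2,0,-0.1,-1]]
  ]
}}

```text
time_s: 10.35
position: [0.6158, -0.1192, 0.1767]
tcp_rot: [[0.645, 0.002, 0.764], [-0.001, -1.0, 0.003], [0.764, -0.003, -0.645]]
force: [0.1, -0.1, -3.0]
opening: 0.007
```

{"api": "send_rows", "payload": {
  "moves": [
    [[0,0,0,0.2,0,-0.05,-1],[0,0,0,0.2,0,-0.05,-1],[0,0,0,0.2,0,-0.05,-1],[0,0,0,0.15,0,-0.05,-1],[0,0,0,0,0,0,-1]]
  ]
}}

```text
time_s: 10.85
position: [0.6192, -0.1191, 0.1837]
tcp_rot: [[0.644, 0.002, 0.765], [-0.001, -1.0, 0.004], [0.765, -0.003, -0.644]]
force: [-2.3, -1.7, -1.2]
opening: 0.006
```

```bash
python3 - <<'E'
from fit2 import *
from rig import *
s=readout.read_state();print(s['time_s'],s['position'],s['force'])
ms={};I={}
for c in('scene','top'): ms[c]=camera_model(c);I[c]=capture(c)
x=run([(ms[c],I[c],['lip','clip']) for c in I],[70.45,-12,-.12,12.2,12.3])
E
```

```text
10.85 [ 0.61922626 -0.11910647  0.18366168] [-2.2512159  -1.74826855 -1.15041335]
lip [268, 208, 35, 74, 925] [287. 244.]
clip [258, 286, 26, 26, 320] [268. 295.]
lip [289, 175, 73, 12, 644] [326. 181.]
clip [371, 177, 10, 12, 104] [376. 183.]
[ 70.49 -12.02  -0.14  12.01  12.26] [0.35 0.26 0.3  0.29] diff mm 2.5
```

Close to level; retreat and check from the wrist view.

{"api": "send_rows", "payload": {
  "moves": [
    [[0,0,0,-0.4,0,0.1,-1],[0,0,0,-0.7,0,0.2,-1],[0,0,0,-0.5,0,-0.5,-1],[0,0,0,0,0,-2,-1],[0,0,0,0,0,-2,-1]]
  ]
}}

```text
time_s: 11.45
position: [0.5764, -0.1188, 0.1983]
tcp_rot: [[0.644, 0.003, 0.765], [-0.002, -1.0, 0.005], [0.765, -0.005, -0.644]]
force: [0.1, 0.8, 0.4]
opening: 0.007
```

{"api": "send_rows", "payload": {
  "moves": [
    [[0,0,0,0,0,-2,-1],[0,0,0,0,0,-2,-1],[0,0,0,0,0,-2,-1],[0,0,0,0,0,-1,-1],[0,0,0,0,0,0,-1]]
  ]
}}

```text
time_s: 11.95
position: [0.5227, -0.1194, 0.2446]
tcp_rot: [[0.643, 0.002, 0.766], [-0.001, -1.0, 0.003], [0.766, -0.003, -0.643]]
force: [0.5, -0.6, 0.3]
opening: 0.006
```

```bash
python3 - <<'E'
from fit2 import *
from rig import *
s=readout.read_state();print(s['time_s'],s['position'],s['force'])
ms={};I={}
for c in('wrist','scene','top'): ms[c]=camera_model(c);I[c]=capture(c);cv2.imwrite(f'pics/{c}6.png',I[c])
v=[70.5,-12,-.13,12.2,12.35]
for vs in (('wrist',),('scene','top'),('wrist','scene','top')):
    x=run([(ms[c],I[c],['lip','clip']) for c in vs],v)
for t in('jar_red','jar_amber','mug','tongs','tin','turntable_rim'):
    r=spot_in('top',t);print(t,[(np.round(d['location'],3).tolist(),round(d['p'],2)) for d in r[:1]])
cv2.imwrite('pics/v6.png',np.hstack([cv2.resize(I['wrist'],(400,300)),cv2.resize(I['scene'],(400,300))]))
E
```

```text
11.95 [ 0.52265079 -0.11938067  0.24459216] [ 0.47605318 -0.58099004  0.25384534]
lip [133, 150, 286, 28, 7060] [276. 163.]
clip [439, 147, 59, 32, 1293] [466. 165.]
[ 71.93 -12.85  -0.21  11.18  11.37] [0.11 0.04] diff mm 1.8
lip [268, 208, 35, 74, 906] [288. 244.]
clip [258, 286, 26, 26, 321] [269. 295.]
lip [289, 175, 73, 12, 637] [326. 181.]
clip [370, 177, 11, 12, 112] [376. 183.]
[ 70.54 -11.96  -0.13  11.98  12.18] [0.36 0.28 0.31 0.22] diff mm 2.0
lip [133, 150, 286, 28, 7060] [276. 163.]
clip [439, 147, 59, 32, 1293] [466. 165.]
lip [268, 208, 35, 74, 906] [288. 244.]
clip [258, 286, 26, 26, 321] [269. 295.]
lip [289, 175, 73, 12, 637] [326. 181.]
clip [370, 177, 11, 12, 112] [376. 183.]
[ 70.45 -11.98  -0.09  12.32  12.39] [0.12 0.13 0.37 0.3  0.32 0.21] diff mm 0.7
jar_red [([0.586, 0.457, 0.126], 0.69)]
jar_amber [([0.493, -0.41, 0.102], 0.58)]
mug [([0.311, -0.372, 0.037], 0.86)]
tongs [([0.351, 0.283, 0.016], 0.52)]
tin [([0.641, -0.403, 0.124], 0.96)]
turntable_rim [([0.542, 0.469, 0.024], 0.89)]
```

View pics/v6.png

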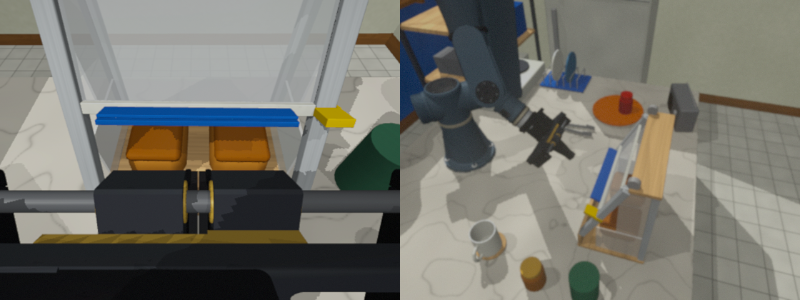

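The lip is level with the clip to about 2 mm in every fit. The hand is clear of the cabinet and the bystanders haven't moved, so I'm handing it in.

```bash
python3 -c "
from rig import bot
print(bot.hand_in())"
```

```text
the job is handed in; nothing more can be done
None
```

I pushed the front up from beneath the blue lip with the closed fingertips until the lip was level with the yellow clip, then backed the hand away and handed the job in. No verdict came back.

- **Push:** I stopped once partway, about 10 mm short, measured, and went back under for the last nudge. Force readings on the tool stayed at about 5 N or less. Nothing touched the top of the lip on purpose, and I saw no sign that it did.
- **Level:** with the hand clear, the lip measured 1.8 mm below the clip from the wrist camera, 2.0 mm from the scene and top cameras, and 0.7 mm from all three together. The limit is 8 mm.
- **At rest:** I took no separate check that the front had stopped moving. The reading while the hand still held it (2.5 mm) and the one after I let go (2.0 mm) agree within the measuring error. The hand was about 10 cm clear.
- **Bystanders:** the jars, mug, tongs, tin and lazy Susan rim were within about 5 mm of their first readings, which is about the detector's error. I did not measure the coaster separately, but nothing went near it.
- **Disagreement:** from one wrist view alone, the fits put the cabinet up to 15 mm further back and the lip and clip about 10 mm lower. The lip-to-clip difference, which is what counts, was only slightly affected.
- **Time:** about 12 to 13 s of the 38 s allowed.

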